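# Draw out and hold the sprung boat carriage of a furnace inlet

### The arm

A 6-joint arm with a two-finger parallel gripper is mounted at the origin on the work surface; the furniture and walls round the work are solid. World frame = base frame: x ahead of the robot, y to its left, z up, the work surface at z = 0. Lengths are in m, angles in degrees, forces in N, time in s.
With the tool pointing down it reaches from about 0.35 to 0.875 m from the base axis. Payload 4.2 kg.
Tool frame: the origin (TCP) lies on the centre line of the jaws, within the pads' length; the fingertips stand 8 mm ahead of it and the grasp point (between the pads) lies 11 mm behind it; z points along the fingers, y is the direction in which the jaws open and shut (so a half turn about z gives the same grasp; the last joint's range is limited). The gripper opens to 87 mm and grips with 3 to 60 N. Pads are 19 mm wide; open, the fingers measure 117 mm over their backs; the gripper's body (75 mm by 190 mm) begins 51 mm behind the grasp point.
Start: joints at [85.52, 22.042, 0.453, 0, -68.411, -14.817], TCP at [0.207, 0.59, 0.202] pointing down, gripper open.
Joint ranges: [-179.83, 179.83], [-69.29, 118.12], [-61.27, 80.66], [-181.25, 117.63], [-171.15, -9.14], [-177.46, 177.46]. Speed limits (degrees/s): [159.86, 159.86, 180, 180, 180, 180].

### API

Orientations are given as a 3x3 rotation matrix whose columns are the frame's x, y, z axes.
In Python, from station import sense, capture, finish_job, recognise gives the robot as it stands.
- The arm moves only by the tool apply_moves, never from a script. Its argument "plan" is a list that holds one entry, the list of rows, each a list of 7 numbers: the opening in per cent of the stroke, from 0 (shut) to 100 (fully open), then the shift along the world's x, y, z in units of 25 mm (1.0 is 25 mm), then the turn, a rotation vector about the world's x, y, z in rad. A call has 1 to 12 rows; each row shifts and turns the pose as measured when the row begins; what a row does not reach is not made up. A row lasts 1/12 s, in which the tool goes at most 41.7 mm and 7.16 degrees, less where a joint would pass 70% of its speed; a pose out of reach is approached as far as the arm can. A call is refused whole if a number of a shift passes 1 or a number of a turn 0.125, either way. A call with a gripper value outside its range is refused whole. The fingers move at their own pace and stop on an object; the grip force is fixed at half the most. Time passes only in rows, so rows that do not move let the fingers close. It gives the time, the measured TCP pose, the force and the opening at its end, in the units of the state.
- sense(): the state, without advancing time (a new reading comes with each control period).
- capture(name): name is "scene" or "top" or "wrist"; returns a dict with "pixels" (420x560x3 uint8, red, green, blue), "depth" (420x560 float32, m along the optical axis (not along the pixel's ray), 0 where there is no reading), "mtx" (3x3 intrinsics, pixels), "R" (3x3) and "t" (3): a world point X has camera coordinates R X + t; the wrist camera has in their place "mount" (4x4, takes a point from camera to tool coordinates, whose origin is the TCP and whose axes are the flange's). Camera axes: x right, y down, z forward; pixel columns grow to the right and rows downward; lengths in m; the calibration is good to about 2 mm. A picture is of the moment at which its call begins: read the wrist's pose just before it.
- finish_job(): hands the job in, once; it reports no verdict.
Trained networks look in a picture, given as the dict that the camera call returned (one of the last four; its "shot" number tells which), for a name from the list of things; names that differ only in an ending like _2 or _b are one class to them, and where a whole thing is asked for, a point or a joint stands for the part that bears it (a point fixed in the world has none). Each returns a list of dicts, best first, with "score" (0 to 1); they miss things now and then, are a little off and sometimes report something else, mostly with a low value. They report only what shows in the picture. A call takes as long as a camera call. They do not tell look-alikes from the thing itself.
- recognise(label, picture): "at" ([x, y, z] in m, in the coordinates of the camera as it stood for that picture, good to about 4 mm: the middle of the surface that is visible of it).
The state is a dict: "time_s": time; "joints": joint angles; "joint_velocities": joint speeds; "effort": joint torques, N m; "tcp_pos": TCP position; "ee_rot": TCP orientation; "wrist_force": force on the tool from outside, world axes, zero at the start; "moment": the same for the moment, N m; "gripper_width": opening from 0.0 (shut) to 1.0 (fully open).
Only numpy, scipy, OpenCV 4.12 (cv2) and the standard library are available. Lean on these libraries where they do the work, as an engineer would, in place of code of your own. Each camera call takes 0.05 s, during which the arm holds its last target.

### The job

The sample boat's carriage is hot and its return spring pulls it shut, so use the draw rod: take the rod by its grip, drop its eye over the ball stud on the carriage, and draw the carriage steadily straight out of the port until its pointer stands tip to tip with the index clip on the scale. Finish while still holding the rod, with the carriage kept at the mark so that a colleague can load the boat: do not let go. Never touch the carriage with the hand, never jerk it or let it snap back, and leave the two loose vials and the dish beside the inlet where they stand.

Things in the scene. Friction and masses are not known exactly. Their poses are not given: they have to be found in the camera images.
- inlet: Furnace boat inlet, fixed: white box 110 mm wide, 111 high, with a round port in front; before it a base plate 90 mm wide with a rail for the carriage. Origin on the bench under the middle of the box's front face; x points into the port, z up. Box: x 0 to 85 mm; plate and rail: x -155 to 0, under 29 mm high ahead of the carriage. The carriage is drawn out along -x.
- carriage: Carriage on the rail, with a round heat shield that closes the port and the boat behind it. Axes and origin are the inlet's when shut (so it starts); it slides along the inlet's -x, 70 mm at most. A return spring pulls it shut: 3 N when shut, 80 N/m more as drawn (7 N at 50 mm). Deck 50 x 50 mm, top 40 mm over the bench; shield's top at 79 mm.
- stud (a point): Upright ball stud on the carriage's deck: 8 mm shank, 11 mm ball on top. This point is on its axis, 53 mm over the bench, 13 mm over the deck, where the rod's eye should sit; the ball's top is 20.5 mm above it. 50 mm ahead (-x) of the box when shut; the heat shield is 33 mm behind it.
- pointer (a point): Tip of the small dark steel pointer that sticks out of the carriage's right side (towards the inlet's -y), 34.5 mm over the bench; it moves with the carriage.
- index_clip: Grey clip, 12 mm along the rail, 38 mm high, fixed on the right edge of the base plate; its tip points left (inlet +y) at the pointer's height, 3 mm beside the pointer's path. Axes as the inlet's; origin on the bench below the tip. At the mark the pointer's x in this frame is 0. Set 44 to 58 mm ahead of the pointer of the shut carriage.
- rod_grip (a point): Centre of the draw rod's grey grip. The rod lies loose on the bench, 145 mm long, about 90 g. Grip: 70 mm long (x), 18 wide (y), 26 high, this point 13 mm above its flat underside; x points along the rod to the eye, z up. The rod runs straight on at this height: 15 mm thick ferrule to x = 43 mm, then 6 mm steel rod to the eye.
- rod_eye (a point): Centre of the flat eye at the end of the draw rod, 95 mm from the centre of the grip along the grip's x: a ring of 6 mm steel wire, hole 18 mm, 30 mm outside, lying flat (hole upright), same axes as the grip.
- draw_rod: The whole draw rod; origin under the centre of its grip on its underside, axes as the grip's.
- left_vial: Sample vial with blue cap, 24 mm wide, 72 mm high, standing loose to the left of the inlet's box. Origin at its foot. Leave it alone.
- right_vial: Sample vial with white cap, 24 mm wide, 72 mm high, standing loose to the right of the inlet's box. Origin at its foot. Leave it alone.
- dish: Petri dish, 54 mm wide, 14 mm high, loose to the right of the base plate. Origin at its foot. Leave it alone.
Mind the look-alikes: they are no part of the job. Leave any red look-alike of the draw_rod alone.

How it is judged (in metres and radians):
On the way, in this order (a step that is already met when the one before it is completed fails the run):
1. the rod's eye is down over the carriage's ball stud (horizontal distance between rod_eye and stud below 0.0085 m and z of rod_eye in the frame of stud between -0.013 and 0.01 m), for 0.2 s.
2. the rod draws the carriage to the mark (x of pointer in the frame of index_clip between -0.003 and 0.003 m and contact force between draw_rod and carriage above 2 N), for 0.3 s.
At the end, for the whole second after the job is handed in: The carriage's pointer stands within 3 mm of the index clip's tip along the rail and is still; the rod's eye sits on the stud below its ball (within 8.5 mm of its axis) and bears on the carriage with over 2 N; the fingers still hold the rod, its grip at least 35 mm up, clear of the bench (all of step 1 and all of step 2 and contact force between the fingers and draw_rod above 1 N and height (world z) of rod_grip above 0.035 m and linear speed of carriage below 0.02 m/s); the arm keeps its last pose, push and grip.
It fails at once if the hot carriage is touched by the hand or arm (contact force between any of the fingers, the arm and carriage above 0.5 N).
It fails at once if the carriage is jerked or snaps back (over 0.35 m/s) (linear speed of carriage above 0.35 m/s).
It fails at once if a loose vial or the dish is shifted by over 25 mm or a vial is tipped over (distance of any of left_vial, right_vial, dish from where it was at the start of the episode above 0.025 m or angle between any of left_vial, right_vial's own z axis and vertical above 0.6 rad).
It also fails if it takes over 48 s, if anything falls off the work surface, if the arm or the gripper's body presses on something with over 40 N, if the wrist force passes 120 N, or if a joint passes its speed limit or range.

## Working session

There is one attempt and no reset: what is moved stays moved. The work goes in short steps, Python scripts to look and compute and a tool call to move; the robot and the scene stay as the last step left them, time stands still between calls to the robot, and variables do not carry over. Pictures are saved under pics/ and viewed, and the job is handed in when it is done.

Besides the shell and the picture viewer there is one more tool, called after "Emit:" by a JSON object that holds its "fn" and its "kwargs", one argument or row to a line. apply_moves: Moves the arm, as the interface text tells. Its arguments: {"type":"object","properties":{"plan":{"type":"array","items":{"type":"array","items":{"type":"array","items":{"type":"number"}}}}},"required":["plan"]}

```bash
mkdir -p pics; ls; cat > h.py <<'E'
import numpy as np, cv2
from station import sense, capture, finish_job, recognise
def save(p,n): cv2.imwrite('pics/'+n+'.png', p['pixels'][:,:,::-1])
def c2w(p,X): return p['R'].T@(np.asarray(X)-p['t'])
def pw(p,u,v,d=None):
    d=p['depth'][int(v),int(u)] if d is None else d
    return c2w(p, np.linalg.inv(p['mtx'])@np.array([u,v,1])*d)
def proj(p,X):
    x=p['mtx']@(p['R']@np.asarray(X)+p['t']); return x[:2]/x[2]
def planez(p,u,v,z):
    r=p['R'].T@np.linalg.inv(p['mtx'])@np.array([u,v,1]); c=-p['R'].T@p['t']
    return c+r*(z-c[2])/r[2]
E
python3 - <<'E'
from h import *
np.set_printoptions(precision=4,suppress=True)
s=sense(); print(s)
for n in ['scene','top']:
    p=capture(n); save(p,n+'0')
    np.savez(n+'0.npz',**{k:p[k] for k in ['pixels','depth','mtx','R','t']})
    for l in ['inlet','carriage','stud','pointer','index_clip','rod_grip','rod_eye','draw_rod','left_vial','right_vial','dish']:
        for r in recognise(l,p)[:3]:
            w=c2w(p,r['at']); print(n,l,round(r['score'],2),w,proj(p,w))
E
```

```text
pics
{'time_s': 0.0, 'joints': array([ 85.5209,  22.0917,   0.3814,  -0.0281, -68.4113, -14.8181]), 'joint_velocities': array([-0.0755,  0.0928, -0.0485, -0.0753,  0.0347, -0.0255]), 'effort': array([ -0.0001, -39.0663,  18.7411,   4.2199,   0.0111,  -0.0002]), 'tcp_pos': array([0.2063, 0.5893, 0.201 ]), 'ee_rot': array([[ 0.9438, -0.3306, -0.0006],
       [-0.3306, -0.9438, -0.0021],
       [ 0.0001,  0.0022, -1.    ]]), 'wrist_force': array([ 0.5627, -1.0171,  0.3372]), 'moment': array([ 0.0451, -0.0328,  0.0218]), 'gripper_width': 1.0041908335250929}
scene inlet 0.85 [ 0.6588 -0.0976  0.0456] [355.4763 228.2423]
scene carriage 0.56 [ 0.6215 -0.0936  0.0379] [344.0057 241.3066]
scene stud 0.76 [ 0.6189 -0.0938  0.0392] [343.5143 241.682 ]
scene pointer 0.61 [ 0.6227 -0.095   0.0432] [345.2276 239.3939]
scene index_clip 0.8 [ 0.556  -0.1486  0.0211] [351.4435 281.2751]
scene index_clip 0.25 [0.4867 0.2026 0.015 ] [184.2218 225.7146]
scene rod_grip 0.74 [0.4101 0.047  0.0095] [220.1604 286.9999]
scene rod_grip 0.67 [0.4852 0.2022 0.0137] [183.9698 226.6911]
scene rod_eye 0.96 [0.4865
[... 709 characters left out ...]
312  206.8744]
top index_clip 0.64 [ 0.5681 -0.1478  0.0368] [362.2593 229.3788]
top index_clip 0.44 [ 0.6227 -0.0851  0.0419] [334.6958 206.7423]
top rod_grip 0.79 [0.4981 0.209  0.0244] [211.1399 263.6273]
top rod_eye 0.84 [0.411  0.056  0.0218] [277.0664 299.4351]
top rod_eye 0.74 [0.4978 0.2157 0.0248] [208.2673 263.8594]
top draw_rod 0.89 [0.4974 0.21   0.0171] [211.2467 263.9484]
top draw_rod 0.7 [0.4103 0.0559 0.0202] [277.1089 299.6895]
top left_vial 0.56 [0.499  0.2053 0.0204] [212.9816 263.2143]
top left_vial 0.42 [ 0.663  -0.0015  0.0709] [299.0153 188.5047]
top right_vial 0.71 [ 0.7009 -0.1976  0.0726] [384.0696 169.6397]
top dish 0.8 [ 0.5665 -0.2059  0.0134] [384.6967 230.239 ]
```

```bash
python3 - <<'E'
import cv2
a=cv2.imread('pics/scene0.png');b=cv2.imread('pics/top0.png')
cv2.imwrite('pics/s_crop.png',cv2.resize(a[180:330,150:450],(800,400),interpolation=cv2.INTER_CUBIC))
cv2.imwrite('pics/t_crop.png',cv2.resize(b[140:330,180:430],(788,599),interpolation=cv2.INTER_CUBIC))
E
```

```text
(no output)
```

View pics/scene0.png

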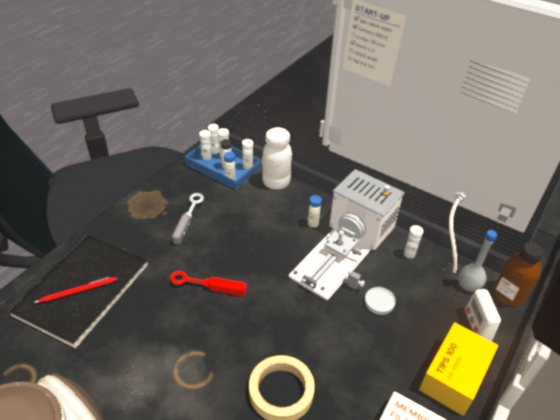

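View pics/s_crop.png

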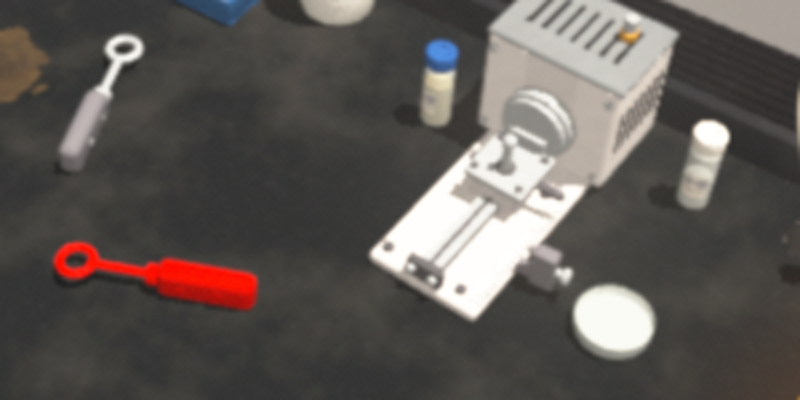

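View pics/t_crop.png

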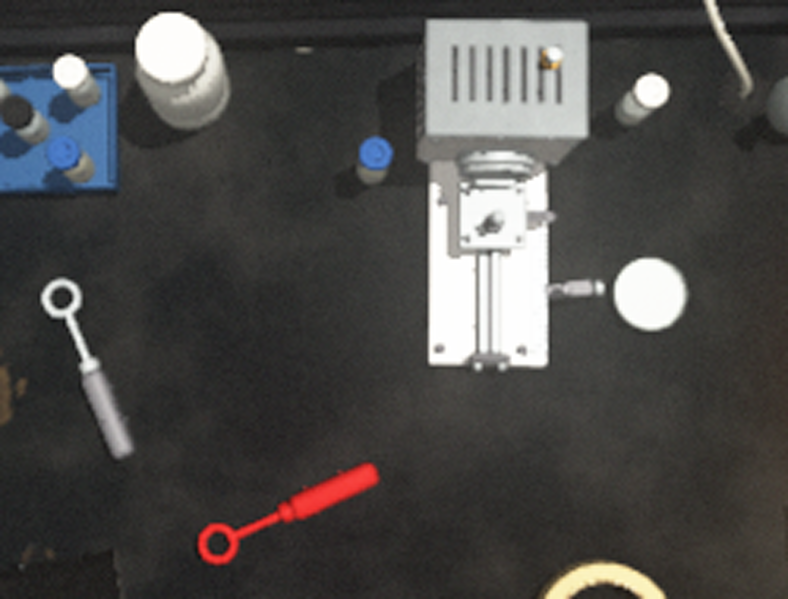

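The scene and top crops show two rods. The grey one is at scene (184,226) and top (211,264). The red one is at scene (219,285) and top (275,300). Grey grip with a steel eye fits the description; red is the look-alike, and the enlarged crops confirm this. Next I'll measure the geometry.

```bash
python3 - <<'E'
from h import *
np.set_printoptions(precision=4,suppress=True)
p=dict(np.load('top0.npz'))
H,W=p['depth'].shape
v,u=np.mgrid[0:H,0:W]
P=np.stack([u,v,np.ones_like(u)],-1)@np.linalg.inv(p['mtx']).T*p['depth'][...,None]
P=(P-p['t'])@p['R']
ok=p['depth']>0
print('bench z',np.median(P[300:330,180:250,2]))
# rod
m=ok&(P[...,2]>0.006)&(P[...,0]>.38)&(P[...,0]<.6)&(P[...,1]>.14)&(P[...,1]<.27)
Q=P[m]; print(len(Q),Q.min(0),Q.max(0))
g=Q[Q[:,2]>.018]; print('grip pts',len(g),g.mean(0))
# brightness based
im=p['pixels'].astype(int).sum(2)
mm=(im>300)&(P[...,0]>.42)&(P[...,0]<.58)&(P[...,1]>.17)&(P[...,1]<.25)
uu=u[mm];vv=v[mm];print(uu.min(),uu.max(),vv.min(),vv.max())
A=np.array([planez(p,a,b,0.013) for a,b in zip(uu,vv)])
c,(d),_=A.mean(0),0,0
_,_,V=np.linalg.svd((A-c)[:,:2]); d=V[0]; d*=np.sign(d[0])
t=(A-c)[:,:2]@d; print('axis',d,np.degrees(np.arctan2(d[1],d[0])),t.min(),t.max(),'eye',c[:2]+d*(t.max()-.015),'grip',c[:2]+d*(t.min()+.035))
# box top
m=ok&(abs(P[...,2]-.111)<.006)&(P[...,0]>.6)&(P[...,0]<.8)&(abs(P[...,1]+.09)<.08)
pts=np.stack([u[m],v[m]],1).astype(np.float32)
B=P[m][:,:2]; print('boxtop',len(B),B.min(0),B.max(0),cv2.minAreaRect((B*1000).astype(np.float32)), P[m][:,2].mean())
# plate
m=ok&(im>500)&(P[...,2]<.03)&(P[...,0]>.48)&(P[...,0]<.66)&(abs(P[...,1]+.09)<.07)
B=P[m][:,:2]; print('plate',len(B),B.min(0),B.max(0),cv2.minAreaRect((B*1000).astype(np.float32)),P[m][:,2].mean())
E
```

```text
bench z 0.0005881990536996892
388 [0.3805 0.144  0.0061] [0.5844 0.2536 0.03  ]
grip pts 235 [0.4856 0.2054 0.0244]
195 221 230 284
axis [0.9341 0.3571] 20.92195849552919 -0.06467837488802546 0.07600032098801132 eye [0.568  0.2379] grip [0.4833 0.2055]
boxtop 1916 [ 0.6632 -0.1487] [ 0.75   -0.0331] ((707.4718627929688, -90.88055419921875), (112.84769439697266, 84.70036315917969), 87.78028106689453) 0.11110164911060419
plate 1545 [ 0.5079 -0.14  ] [ 0.6595 -0.0396] ((584.3291015625, -91.41081237792969), (98.2921142578125, 153.07876586914062), 87.85779571533203) 0.011444407022395431
```

Emit:
{"fn": "apply_moves", "kwargs": {
  "plan": [
    [[100,0.6,-0.85,0,0,0,0.058],[100,0.6,-0.85,0,0,0,0.058],[100,0.6,-0.85,0,0,0,0.058],[100,0.6,-0.85,0,0,0,0.058],[100,0.6,-0.85,0,0,0,0.058],[100,0.6,-0.85,0,0,0,0.058],[100,0.6,-0.85,0,0,0,0.058],[100,0.6,-0.85,0,0,0,0.058],[100,0.6,-0.85,0,0,0,0.058],[100,0.6,-0.85,0,0,0,0.058],[100,0.6,-0.85,0,0,0,0.058],[100,0.6,-0.85,0,0,0,0.058]]
  ]
}}

```text
time_s: 2.2
tcp_pos: [0.3899, 0.3273, 0.202]
ee_rot: [[0.92, 0.392, 0.001], [0.392, -0.92, 0.003], [0.002, -0.003, -1.0]]
wrist_force: [-0.5, 0.4, 0.2]
gripper_width: 0.995
```

Emit:
{"fn": "apply_moves", "kwargs": {
  "plan": [
    [[100,0.65,-0.82,-0.2,0,0,0],[100,0.65,-0.82,-0.2,0,0,0],[100,0.65,-0.82,-0.2,0,0,0],[100,0.65,-0.82,-0.2,0,0,0],[100,0.65,-0.82,-0.2,0,0,0],[100,0.65,-0.82,-0.2,0,0,-0.038],[100,0,0,0,0,0,0]]
  ]
}}

```text
time_s: 2.78
tcp_pos: [0.4934, 0.1952, 0.1732]
ee_rot: [[0.935, 0.355, 0.005], [0.355, -0.935, 0.007], [0.007, -0.004, -1.0]]
wrist_force: [0.0, 0.4, -0.5]
gripper_width: 0.999
```

```bash
cat >> h.py <<'E'
def wristpose(p,s):
    T=np.eye(4);T[:3,:3]=s['ee_rot'];T[:3,3]=s['tcp_pos']
    M=T@p['mount']; p['R']=M[:3,:3].T; p['t']=-M[:3,:3].T@M[:3,3]
E
python3 - <<'E'
from h import *
np.set_printoptions(precision=4,suppress=True)
s=sense();p=capture('wrist');print(s['tcp_pos'],s['ee_rot'][:,0],p['mount'])
print(np.degrees(s['joints'][0])if 0 else s['joints'])
for l in ['rod_grip','rod_eye','draw_rod']:
    r=recognise(l,p); 
    wristpose(p,s)
    for q in r[:2]:
        w=c2w(p,q['at']);print(l,q['score'],w,proj(p,w))
save(p,'w1');np.savez('w1.npz',**{k:p[k] for k in ['pixels','depth','mtx','R','t']})
E
```

```text
[0.4934 0.1952 0.1732] [0.9348 0.355  0.0073] [[ 0.0001 -0.9593 -0.2824  0.0784]
 [ 1.      0.0002 -0.0005  0.0001]
 [ 0.0006 -0.2824  0.9593 -0.1832]
 [ 0.      0.      0.      1.    ]]
[ 39.0435  14.0159 -15.5698  -0.1205 -59.9376  71.8144]
rod_grip 0.73 [0.5076 0.2134 0.022 ] [265.9404 171.7755]
rod_eye 0.67 [0.5055 0.2171 0.0205] [261.5207 172.1886]
draw_rod 0.61 [0.5086 0.215  0.0208] [264.7925 170.0515]
```

View pics/w1.png

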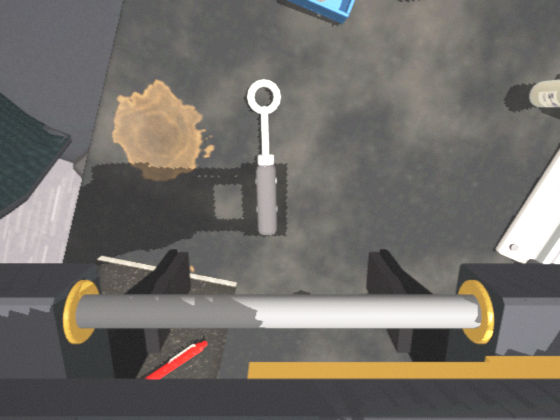

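The grey rod stands nearly upright in the wrist picture: eye at (264,97), ferrule at (266,160), grip end at (267,235).

```bash
python3 - <<'E'
from h import *
np.set_printoptions(precision=4,suppress=True)
p=dict(np.load('w1.npz'))
e=planez(p,264,97,.013); g0=planez(p,267,234,.018); g1=planez(p,266,164,.022)
d=e-g0; print(e,g0,g1,np.linalg.norm(d[:2]),np.degrees(np.arctan2(d[1],d[0])))
im=p['pixels'].astype(int); H,W=p['depth'].shape;v,u=np.mgrid[0:H,0:W]
P=np.stack([u,v,np.ones_like(u)],-1)@np.linalg.inv(p['mtx']).T*p['depth'][...,None]
P=(P-p['t'])@p['R']
print('bench',np.median(P[120:150,300:400,2]))
m=(P[...,2]>.017)&(v<245)&(v>150)&(u>240)&(u<300)
B=P[m]; r=cv2.minAreaRect((B[:,:2]*1000).astype(np.float32));print(len(B),r,B[:,2].max())
m=(im.sum(2)>480)&(v<155)&(v>70)&(u>240)&(u<290)
print('eye/rod px',u[m].min(),u[m].max(),v[m].min(),v[m].max())
E
```

```text
[0.5695 0.2385 0.013 ] [0.449  0.1908 0.018 ] [0.5145 0.2159 0.022 ] 0.12966866597684054 21.597920522061916
bench 0.0004744210181202186
1447 ((506.3187561035156, 212.1001739501953), (118.61819458007812, 20.547285079956055), 18.981840133666992) 0.3569572726564616
eye/rod px 247 280 79 154
```

Emit:
{"fn": "apply_moves", "kwargs": {
  "plan": [
    [[70,-0.15,0.13,-0.8,0,0,0],[70,-0.15,0.13,-0.8,0,0,0],[70,-0.15,0.13,-0.8,0,0,0],[70,0,0,-0.8,0,0,0],[70,0,0,-0.8,0,0,0],[70,0,0,-0.8,0,0,0],[70,0,0,-0.4,0,0,0],[70,0,0,0,0,0,0]]
  ]
}}

```text
time_s: 3.65
tcp_pos: [0.4786, 0.2196, 0.0459]
ee_rot: [[0.926, 0.377, 0.02], [0.377, -0.926, 0.019], [0.025, -0.01, -1.0]]
wrist_force: [0.0, 0.4, -0.3]
gripper_width: 0.708
```

Emit:
{"fn": "apply_moves", "kwargs": {
  "plan": [
    [[70,0.07,-0.3,0,-0.019,0.02,-0.02],[70,0,-0.28,0,0,0,0],[70,0,0,0,0,0,0]]
  ]
}}

```text
time_s: 3.9
tcp_pos: [0.4795, 0.2077, 0.0472]
ee_rot: [[0.931, 0.364, 0.0], [0.364, -0.931, -0.0], [0.0, 0.001, -1.0]]
wrist_force: [0.0, 0.1, 0.1]
gripper_width: 0.697
```

Emit:
{"fn": "apply_moves", "kwargs": {
  "plan": [
    [[60,0.05,-0.1,-0.5,0,0,0],[60,0.05,0,-0.4,0,0,0],[60,0,0,-0.3,0,0,0],[60,0,0,-0.2,0,0,0],[60,0,0,0,0,0,0]]
  ]
}}

```text
time_s: 4.32
tcp_pos: [0.4838, 0.2081, 0.0144]
ee_rot: [[0.93, 0.368, 0.009], [0.368, -0.93, 0.007], [0.011, -0.003, -1.0]]
wrist_force: [-0.0, -0.4, 0.1]
gripper_width: 0.604
```

Emit:
{"fn": "apply_moves", "kwargs": {
  "plan": [
    [[60,0,-0.12,-0.1,-0.007,0.009,-0.005],[60,0,0,0,0,0,0],[0,0,0,0,0,0,0],[0,0,0,0,0,0,0],[0,0,0,0,0,0,0],[0,0,0,0,0,0,0],[0,0,0,0,0,0,0],[0,0,0,0,0,0,0],[0,0,0,0,0,0,0],[0,0,0,0,0,0,0]]
  ]
}}

```text
time_s: 5.15
tcp_pos: [0.4848, 0.2057, 0.0131]
ee_rot: [[0.932, 0.363, 0.001], [0.363, -0.932, 0.0], [0.002, 0.0, -1.0]]
wrist_force: [0.6, 0.0, -0.2]
gripper_width: 0.077
```

```bash
python3 - <<'E'
from h import *
s=sense();p=capture('wrist');save(p,'w2');print(s['gripper_width'],s['tcp_pos'])
p=capture('top');save(p,'t2')
s=sense();print(s['gripper_width'])
a=p['pixels'][:,:,::-1];cv2.imwrite('pics/t2c.png',cv2.resize(a[210:320,150:290],(760,597),interpolation=cv2.INTER_CUBIC))
E
```

```text
0.07749339400906093 [0.48475916 0.20571477 0.01309263]
0.025679603999850933
```

View pics/w2.png

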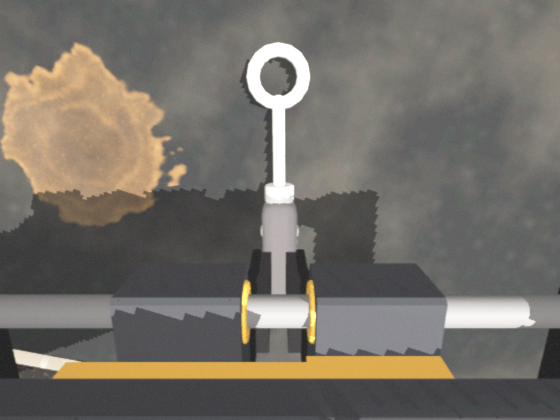

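View pics/t2c.png

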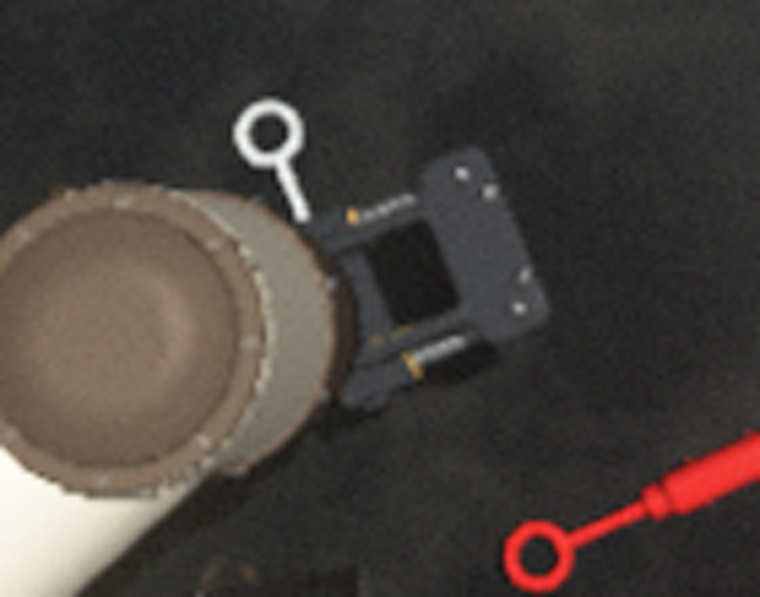

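Emit:
{"fn": "apply_moves", "kwargs": {
  "plan": [
    [[0,0,0,0,0,0,0],[0,0,0,0,0,0,0]]
  ]
}}

```text
time_s: 5.42
tcp_pos: [0.4847, 0.2057, 0.0131]
ee_rot: [[0.932, 0.363, 0.001], [0.363, -0.932, 0.0], [0.001, 0.0, -1.0]]
wrist_force: [0.7, 0.1, 0.1]
gripper_width: 0.006
```

```bash
python3 - <<'E'
from h import *
np.set_printoptions(precision=3,suppress=True)
s=sense();p=capture('wrist');wristpose(p,s);save(p,'w3');print(s['gripper_width'],s['tcp_pos'])
for v in (76,150,195,220,240,255,275,290,340,355):
    print(v,[np.round(pw(p,u,v),3).tolist() for u in (262,272,279,286,296)])
print(sense()['gripper_width'])
a=p['pixels'][:,:,::-1];cv2.imwrite('pics/w3c.png',cv2.resize(a[170:380,180:380],(571,600),interpolation=cv2.INTER_CUBIC))
E
```

```text
0.006462079357602003 [0.485 0.206 0.013]
76 [[0.568, 0.247, 0.0], [0.57, 0.242, -0.0], [0.571, 0.239, 0.001], [0.557, 0.234, 0.196], [0.574, 0.231, 0.0]]
150 [[0.533, 0.234, 0.001], [0.535, 0.229, 0.0], [0.538, 0.226, 0.017], [0.538, 0.222, 0.002], [0.54, 0.217, 0.0]]
195 [[0.51, 0.225, 0.0], [0.516, 0.221, 0.02], [0.518, 0.218, 0.022], [0.519, 0.215, 0.02], [0.517, 0.207, 0.0]]
220 [[0.503, 0.221, 0.022], [0.506, 0.217, 0.026], [0.507, 0.214, 0.027], [0.508, 0.211, 0.026], [0.509, 0.205, 0.02]]
240 [[0.485, 0.216, -0.0], [0.496, 0.213, 0.025], [0.497, 0.21, 0.025], [0.499, 0.207, 0.027], [0.499, 0.201, 0.022]]
255 [[0.493, 0.217, 0.041], [0.494, 0.212, 0.038], [0.49, 0.207, 0.027], [0.496, 0.206, 0.038], [0.499, 0.202, 0.042]]
275 [[0.493, 0.216, 0.061], [0.494, 0.212, 0.06], [0.48, 0.203, 0.026], [0.496, 0.206, 0.059], [0.498, 0.203, 0.062]]
290 [[0.515, 0.222, 0.116], [0.557, 0.234, 0.196], [0.472, 0.2, 0.027], [0.495, 0.206, 0.071], [0.52, 0.215, 0.119]]
340 [[0.492, 0.214, 0.102], [0.481, 0.206, 0.083], [0.426, 0.182, 0.001], [0.483, 0.202, 0.083], [0.51, 0.211, 0.123]]
355 [[0.488, 0.212, 0.103], [0.414, 0.182, 0.0], [0.416, 0.178, 0.001], [0.417, 0.174, 0.001], [0.496, 0.205, 0.109]]
0.002923500711687289
```

View pics/w3c.png

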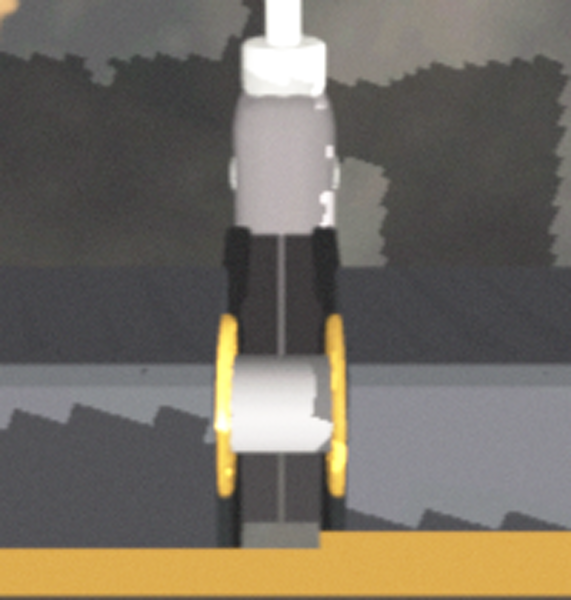

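```bash
python3 - <<'E'
from h import *
p=capture('scene');save(p,'s3');print(proj(p,[.4847,.2057,.013]),proj(p,[.4847,.2057,.005]))
a=p['pixels'][:,:,::-1];cv2.imwrite('pics/s3c.png',cv2.resize(a[150:290,100:280],(771,600),interpolation=cv2.INTER_CUBIC))
E
```

```text
[182.54405151 226.32989742] [182.9286432  229.02703485]
```

View pics/s3c.png

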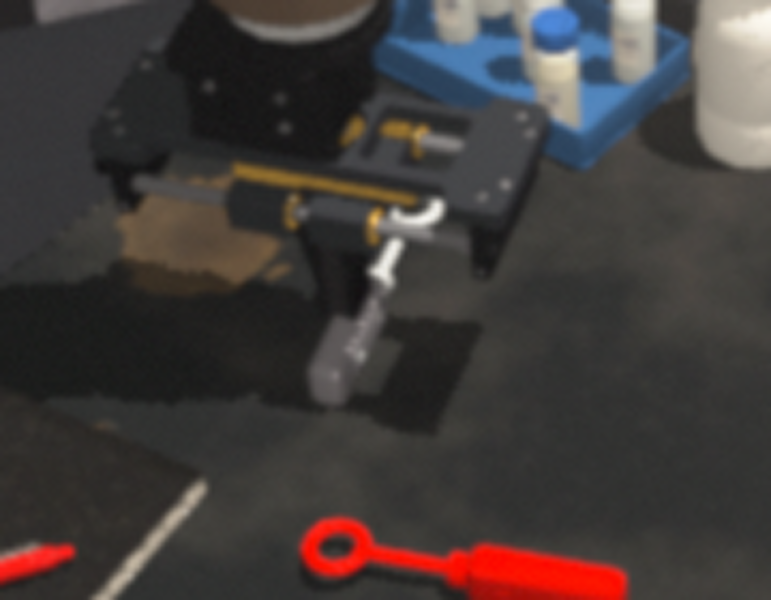

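```bash
python3 - <<'E'
from h import *
np.set_printoptions(precision=3,suppress=True)
p=capture('scene');print('cam',-p['R'].T@p['t'], sense()['time_s'], sense()['gripper_width'])
print('expect eye',proj(p,[.57,.2385,.013]),'grip rear',proj(p,[.449,.192,.013]))
for cu,cv in [(415,215),(438,210),(383,272),(370,330),(335,355),(330,385),(320,290),(330,250),(290,215),(340,215),(420,230),(480,180)]:
    u,v=100+cu/4.283,150+cv/4.286
    print((cu,cv),pw(p,round(u),round(v)))
E
```

```text
cam [-0.046 -0.371  0.806] 5.5667 0.0019465815750876584
expect eye [197.516 197.103] grip rear [175.742 239.583]
(415, 215) [0.572 0.243 0.   ]
(438, 210) [0.568 0.224 0.017]
(383, 272) [0.522 0.22  0.014]
(370, 330) [0.486 0.197 0.016]
(335, 355) [0.457 0.192 0.025]
(330, 385) [0.448 0.188 0.015]
(320, 290) [0.471 0.209 0.047]
(330, 250) [0.474 0.203 0.075]
(290, 215) [0.451 0.199 0.116]
(340, 215) [0.455 0.173 0.127]
(420, 230) [0.475 0.145 0.117]
(480, 180) [0.492 0.123 0.147]
```

```bash
python3 - <<'E'
from h import *
np.set_printoptions(precision=3,suppress=True)
p=dict(np.load('w1.npz'))
s=np.array([.4934,.1952,.1732]);
H,W=p['depth'].shape;v,u=np.mgrid[0:H,0:W]
P=np.stack([u,v,np.ones_like(u)],-1)@np.linalg.inv(p['mtx']).T*p['depth'][...,None]
P=(P-p['t'])@p['R']
for n,(a,b) in dict(L=(150,195),R=(365,410)).items():
    m=(v>245)&(v<295)&(u>a)&(u<b)&(P[...,2]>.05)&(p['depth']>0)
    q=P[m]; i=q[:,2].argsort()[:5]; print(n,len(q),q[i])
    for vv in (252,255,258,262,270,280,290): 
        r=m[vv]; print(vv,u[vv][r][:1],u[vv][r][-1:],P[vv][r][:,2].min() if r.any() else None)
p=capture('wrist');s=sense();wristpose(p,s)
P=np.stack([u,v,np.ones_like(u)],-1)@np.linalg.inv(p['mtx']).T*p['depth'][...,None]
P=(P-p['t'])@p['R']
for vv in range(232,270,3): print(vv,P[vv,266],P[vv,290])
E
```

```text
L 1521 [[0.486 0.243 0.194]
 [0.476 0.235 0.194]
 [0.475 0.235 0.194]
 [0.47  0.232 0.194]
 [0.483 0.238 0.194]]
252 [168] [188] 0.19390945088709227
255 [165] [188] 0.19602676022425258
258 [163] [188] 0.1957086097638868
262 [160] [189] 0.19609334937032558
270 [153] [189] 0.19561461762584567
280 [151] [190] 0.19443044631237538
290 [151] [189] 0.19866256240359123
R 1583 [[0.507 0.153 0.194]
 [0.514 0.156 0.194]
 [0.522 0.153 0.194]
 [0.507 0.153 0.194]
 [0.519 0.157 0.194]]
252 [369] [389] 0.19397457659618486
255 [369] [392] 0.19478353492815864
258 [369] [394] 0.19519598581468073
262 [368] [397] 0.19381921916214362
270 [368] [404] 0.19584804243611886
280 [367] [409] 0.1947347830820601
290 [368] [409] 0.19742299438928618
232 [0.499 0.218 0.025] [0.503 0.206 0.025]
235 [0.497 0.217 0.024] [0.502 0.206 0.026]
238 [0.496 0.216 0.025] [0.5   0.205 0.026]
241 [0.494 0.216 0.024] [0.499 0.205 0.026]
244 [0.492 0.215 0.024] [0.497 0.204 0.026]
247 [0.491 0.215 0.025] [0.495 0.203 0.025]
250 [0.494 0.215 0.035] [0.498 0.205 0.036]
253 [0.493 0.215 0.038] [0.498 0.205 0.039]
256 [0.494 0.215 0.044] [0.498 0.205 0.043]
259 [0.495 0.215 0.048] [0.498 0.205 0.046]
262 [0.494 0.215 0.049] [0.498 0.205 0.05 ]
265 [0.494 0.215 0.053] [0.498 0.205 0.053]
268 [0.494 0.215 0.055] [0.496 0.205 0.052]
```

The camera depth puts the actual fingertips about 21 mm behind the reported TCP, in both the open and closed poses. The text says 8 mm ahead. The fingers therefore closed just above the grip, at about z 0.034, and the rod has not moved. I'll open the gripper and go about 29 mm lower, watching the force.

Emit:
{"fn": "apply_moves", "kwargs": {
  "plan": [
    [[45,0,0,0,0,0,0],[45,0,0,0,0,0,0],[45,0,0,0,0,0,0],[45,0,0,0,0,0,0],[45,0,0,0,0,0,0],[45,0,0,0,0,0,0],[45,0,0,0,0,0,0],[45,0,0,-0.3,0,0,0],[45,0,0,-0.3,0,0,0],[45,0,0,-0.2,0,0,0],[45,0,0,0,0,0,0]]
  ]
}}

```text
time_s: 6.53
tcp_pos: [0.4846, 0.2056, -0.0089]
ee_rot: [[0.932, 0.363, 0.002], [0.363, -0.932, 0.001], [0.002, 0.0, -1.0]]
wrist_force: [-0.7, -1.8, -0.0]
gripper_width: 0.455
```

Emit:
{"fn": "apply_moves", "kwargs": {
  "plan": [
    [[45,0,0,-0.12,0,0,0],[45,0,0,-0.12,0,0,0],[45,0,0,0,0,0,0]]
  ]
}}

```text
time_s: 6.78
tcp_pos: [0.4842, 0.2052, -0.0166]
ee_rot: [[0.932, 0.363, -0.0], [0.363, -0.932, -0.001], [-0.0, 0.001, -1.0]]
wrist_force: [0.3, -0.1, 0.5]
gripper_width: 0.447
```

```bash
python3 - <<'E'
from h import *
s=sense();p=capture('wrist');save(p,'w4');print(s['gripper_width'],s['tcp_pos'],s['wrist_force'])
E
```

```text
0.4470563424284735 [ 0.48417337  0.2052232  -0.01658204] [ 0.26125831 -0.0718001   0.46216359]
```

View pics/w4.png

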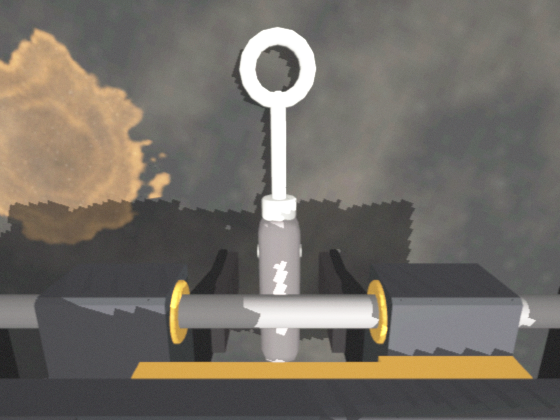

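The fingers now straddle the grip. It is centred at column 280, with the fingers at columns 215 and 345. I'll close.

Emit:
{"fn": "apply_moves", "kwargs": {
  "plan": [
    [[0,0,0,0,0,0,0],[0,0,0,0,0,0,0],[0,0,0,0,0,0,0],[0,0,0,0,0,0,0],[0,0,0,0,0,0,0],[0,0,0,0,0,0,0],[0,0,0,0,0,0,0],[0,0,0,0,0,0,0]]
  ]
}}

```text
time_s: 7.5
tcp_pos: [0.4845, 0.2055, -0.0158]
ee_rot: [[0.932, 0.363, 0.001], [0.363, -0.932, 0.0], [0.001, 0.0, -1.0]]
wrist_force: [0.1, 0.2, -1.2]
gripper_width: 0.204
```

Emit:
{"fn": "apply_moves", "kwargs": {
  "plan": [
    [[0,0,0,0.5,0,0,0],[0,0,0,0.8,0,0,0],[0,0,0,0.9,0,0,0],[0,0,0,0.9,0,0,0],[0,0,0,0.7,0,0,0],[0,0,0,0.2,0,0,0],[0,0,-0.4,0,0,0,-0.03],[0,0,-0.8,0,0,0,-0.06],[0,0,-0.8,0,0,0,-0.06],[0,0,-0.8,0,0,0,-0.06],[0,0,-0.8,0,0,0,-0.06],[0,0,-0.5,0,0,0,-0.03]]
  ]
}}

```text
time_s: 8.5
tcp_pos: [0.4778, 0.0958, 0.0809]
ee_rot: [[0.999, 0.053, -0.012], [0.053, -0.999, -0.004], [-0.013, 0.004, -1.0]]
wrist_force: [0.2, -0.6, -1.2]
gripper_width: 0.205
```

Emit:
{"fn": "apply_moves", "kwargs": {
  "plan": [
    [[0,0,-0.7,0,0.004,-0.012,-0.02],[0,0,-0.8,0,0,0,-0.02],[0,0,-0.8,0,0,0,-0.02],[0,0,-0.8,0,0,0,-0.01],[0,0,-0.8,0,0,0,0],[0,0,-0.8,0,0,0,0],[0,0,-0.8,0,0,0,0],[0,0,-0.8,0,0,0,0],[0,0,-0.4,0,0,0,0],[0,0,0,0,0,0,0]]
  ]
}}

```text
time_s: 9.33
tcp_pos: [0.4625, -0.0894, 0.0666]
ee_rot: [[0.999, -0.045, -0.029], [-0.045, -0.999, -0.005], [-0.029, 0.006, -1.0]]
wrist_force: [0.4, 0.5, -0.8]
gripper_width: 0.204
```

```bash
cat > look.py <<'E'
import sys
from h import *
np.set_printoptions(precision=4,suppress=True)
n=sys.argv[1]
s=sense();p=capture('wrist')
rs={l:recognise(l,p) for l in sys.argv[2:]}
wristpose(p,s)
print(s['time_s'],s['tcp_pos'],s['ee_rot'][:,0],s['ee_rot'][:,2],s['wrist_force'],s['gripper_width'])
for l,r in rs.items():
    for q in r[:2]: w=c2w(p,q['at']);print(l,round(q['score'],2),w,proj(p,w))
save(p,n);np.savez(n+'.npz',**{k:p[k] for k in ['pixels','depth','mtx','R','t']})
E
python3 look.py w5 stud rod_eye index_clip pointer
```

```text
9.3333 [ 0.4625 -0.0894  0.0666] [ 0.9986 -0.0448 -0.0287] [-0.0289 -0.0047 -0.9996] [ 0.3524  0.5194 -0.7876] 0.20413341777871336
rod_eye 0.79 [0.4203 0.0469 0.019 ] [ 89.2382 288.6197]
rod_eye 0.66 [ 0.4929 -0.0894  0.1003] [276.2039 222.9969]
index_clip 0.8 [ 0.5628 -0.1463  0.0339] [374.3248  56.7096]
```

View pics/w5.png

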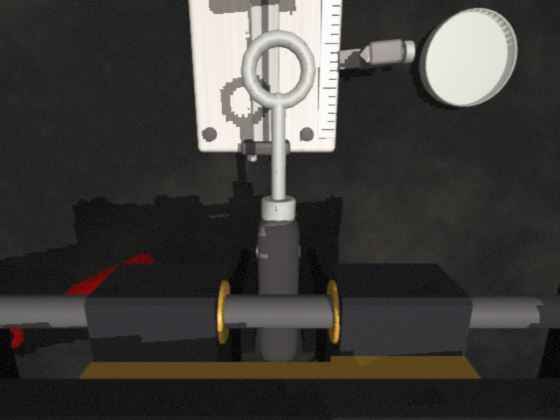

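```bash
python3 - <<'E'
from h import *
np.set_printoptions(precision=4,suppress=True)
p=dict(np.load('w5.npz'))
a=p['pixels'][:,:,::-1];cv2.imwrite('pics/w5c.png',cv2.resize(a[0:160,180:430],(800,512),interpolation=cv2.INTER_CUBIC))
print('plate z',pw(p,225,120),pw(p,300,20))
H,W=p['depth'].shape;v,u=np.mgrid[0:H,0:W]
P=np.stack([u,v,np.ones_like(u)],-1)@np.linalg.inv(p['mtx']).T*p['depth'][...,None]
P=(P-p['t'])@p['R']
m=(P[...,2]>.08)&(P[...,2]<.12)&(v<100)&(u>230)&(u<330)&(p['depth']>0)
print('ring z',np.median(P[m][:,2]),P[m].min(0),P[m].max(0))
z=np.median(P[m][:,2])-.003
print('eye',planez(p,278.5,68.5,z),'rod at ferrule',P[150,279])
zp=pw(p,225,120)[2]
pts=[planez(p,*q,zp) for q in [(192,5),(203,148),(341,5),(336,145),(203,151),(335,151)]]
print(np.array(pts))
for i,j in ((1,0),(3,2)):
    d=pts[j]-pts[i];print(np.degrees(np.arctan2(d[1],d[0])))
E
```

```text
plate z [ 0.5316 -0.0588  0.0108] [ 0.5865 -0.1078  0.0106]
ring z 0.09562141100649578 [ 0.5435 -0.108   0.0919] [ 0.5697 -0.0784  0.0983]
eye [ 0.5555 -0.0933  0.0926] rod at ferrule [ 0.5239 -0.092   0.0976]
[[ 0.5969 -0.0455  0.0108]
 [ 0.5146 -0.0429  0.0108]
 [ 0.5932 -0.1318  0.0108]
 [ 0.5126 -0.1293  0.0108]
 [ 0.5127 -0.0427  0.0108]
 [ 0.5088 -0.1287  0.0108]]
-1.8072151105486862
-1.7757529428944523
```

View pics/w5c.png

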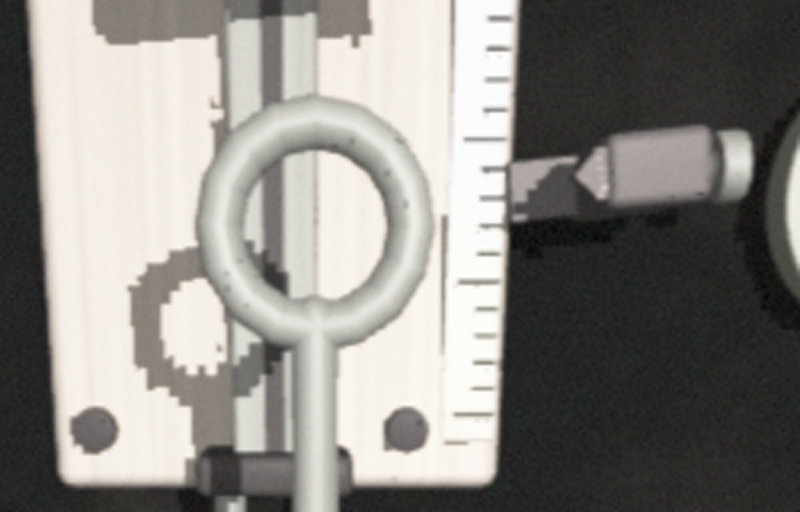

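Emit:
{"fn": "apply_moves", "kwargs": {
  "plan": [
    [[0,0.3,0.05,0.05,0.005,-0.029,0.012],[0,0.4,0.05,0.05,0,0,0],[0,0.4,0,0.05,0,0,0],[0,0.25,0,0,0,0,0],[0,0,0,0,0,0,0]]
  ]
}}

```text
time_s: 10.0
tcp_pos: [0.5018, -0.0807, 0.0724]
ee_rot: [[1.0, -0.022, 0.005], [-0.022, -1.0, 0.001], [0.005, -0.001, -1.0]]
wrist_force: [-0.6, 0.3, -0.5]
gripper_width: 0.204
```

```bash
python3 look.py w6 stud rod_eye
```

```text
10.0 [ 0.5018 -0.0807  0.0724] [ 0.9997 -0.0221  0.0049] [ 0.0049  0.0005 -1.    ] [-0.6025  0.3278 -0.5421] 0.20363957093527435
stud 0.72 [ 0.6174 -0.0939  0.0391] [298.2055  33.6018]
rod_eye 0.94 [ 0.5343 -0.0778  0.1051] [270.2372 214.6471]
rod_eye 0.89 [0.3939 0.0988 0.0179] [ 50.726  360.3803]
```

View pics/w6.png

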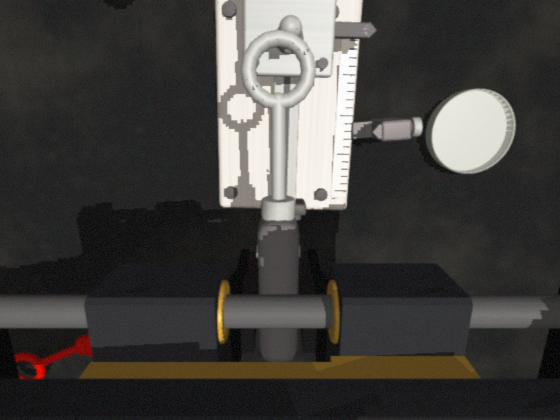

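```bash
python3 - <<'E'
from h import *
np.set_printoptions(precision=4,suppress=True)
p=dict(np.load('w6.npz'))
a=p['pixels'][:,:,::-1];cv2.imwrite('pics/w6c.png',cv2.resize(a[0:160,230:430],(800,640),interpolation=cv2.INTER_CUBIC)[:600])
print('ball depth pt',pw(p,290,24),'ball',planez(p,290.5,25.5,.068))
print('eye',planez(p,278.5,69,.0724+.0288+.0005), 'ring z',pw(p,278,37),pw(p,307,69))
q=planez(p,376,30,.0345);c=planez(p,372,130,.0345);print('pointer',q,pw(p,370,30),'clip',c,pw(p,380,130))
d=q-c;yaw=np.radians(-1.9);print('along',d@[np.cos(yaw),np.sin(yaw),0])
E
```

```text
ball depth pt [ 0.6158 -0.0884  0.0718] ball [ 0.6159 -0.0888  0.068 ]
eye [ 0.5937 -0.0826  0.1017] ring z [ 0.6049 -0.0827  0.1047] [ 0.5931 -0.0937  0.1058]
pointer [ 0.6191 -0.1374  0.0345] [ 0.6186 -0.1333  0.0379] clip [ 0.5647 -0.1379  0.0345] [ 0.5648 -0.142   0.0371]
along 0.054309111168050046
```

View pics/w6c.png

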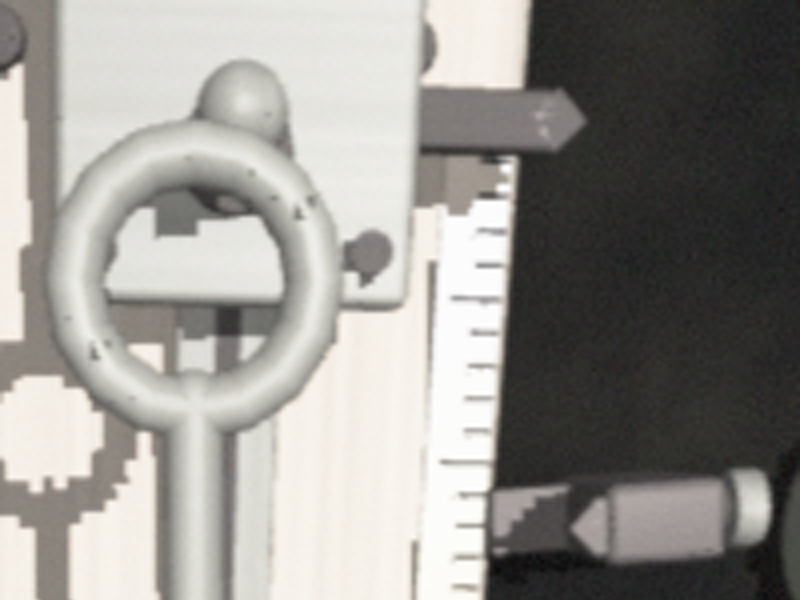

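Emit:
{"fn": "apply_moves", "kwargs": {
  "plan": [
    [[0,0.3,-0.1,0,0,0.005,-0.008],[0,0.35,-0.08,0,0,0,0],[0,0.15,-0.05,0,0,0,0],[0,0,0,0,0,0,0]]
  ]
}}

```text
time_s: 10.48
tcp_pos: [0.5205, -0.0877, 0.0717]
ee_rot: [[0.999, -0.032, -0.004], [-0.032, -0.999, 0.0], [-0.004, -0.0, -1.0]]
wrist_force: [-0.1, 0.1, -1.1]
gripper_width: 0.206
```

```bash
python3 look.py w7 ; python3 -c "
import cv2
a=cv2.imread('pics/w7.png');cv2.imwrite('pics/w7c.png',cv2.resize(a[0:150,200:400],(800,600),interpolation=cv2.INTER_CUBIC))"
```

```text
10.4833 [ 0.5205 -0.0877  0.0717] [ 0.9995 -0.0322 -0.0045] [-0.0044  0.0005 -1.    ] [-0.0635  0.1213 -1.1397] 0.20593117600021751
```

View pics/w7c.png

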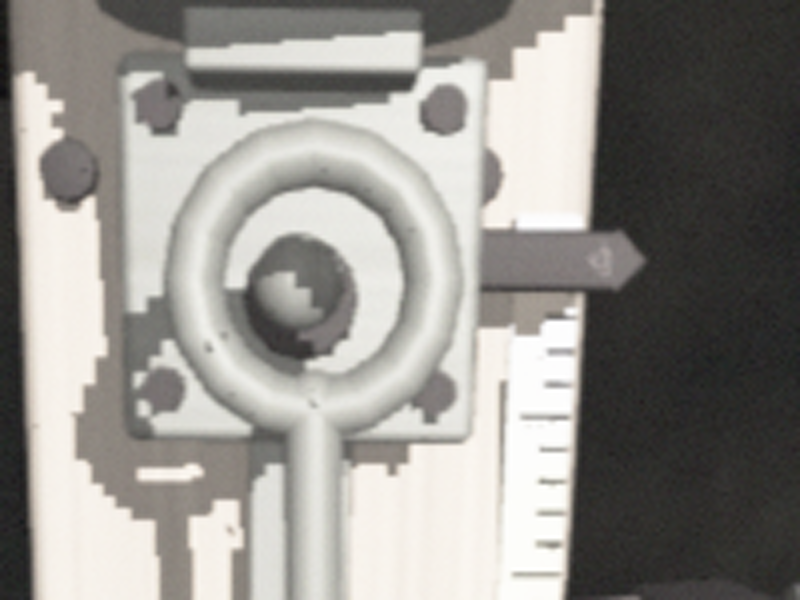

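```bash
cat > rel.py <<'E'
import sys
from h import *
np.set_printoptions(precision=4,suppress=True)
p=dict(np.load(sys.argv[1])); bx,by,zz=map(float,sys.argv[2:5])
print('ball',planez(p,bx,by,.068),'eye',planez(p,278.5,69.3,zz))
E
python3 rel.py w7.npz 274.7 74 .1002
```

```text
ball [ 0.6132 -0.0888  0.068 ] eye [ 0.6125 -0.0906  0.1002]
```

Emit:
{"fn": "apply_moves", "kwargs": {
  "plan": [
    [[0,0.06,0.07,-0.3,0,-0.004,0],[0,0,0,-0.3,0,0,0],[0,0,0,-0.1,0,0,0],[0,0,0,0,0,0,0]]
  ]
}}

```text
time_s: 10.87
tcp_pos: [0.5207, -0.086, 0.0519]
ee_rot: [[0.999, -0.033, -0.002], [-0.033, -0.999, 0.001], [-0.002, -0.001, -1.0]]
wrist_force: [-0.6, 1.1, -0.6]
gripper_width: 0.2
```

```bash
python3 look.py w8 ; python3 -c "
import cv2
a=cv2.imread('pics/w8.png');cv2.imwrite('pics/w8c.png',cv2.resize(a[0:150,200:400],(800,600),interpolation=cv2.INTER_CUBIC))"
```

```text
10.8667 [ 0.5207 -0.086   0.0519] [ 0.9994 -0.0334 -0.0019] [-0.0019  0.0008 -1.    ] [-0.5788  1.0786 -0.6121] 0.20015366762355424
```

View pics/w8c.png

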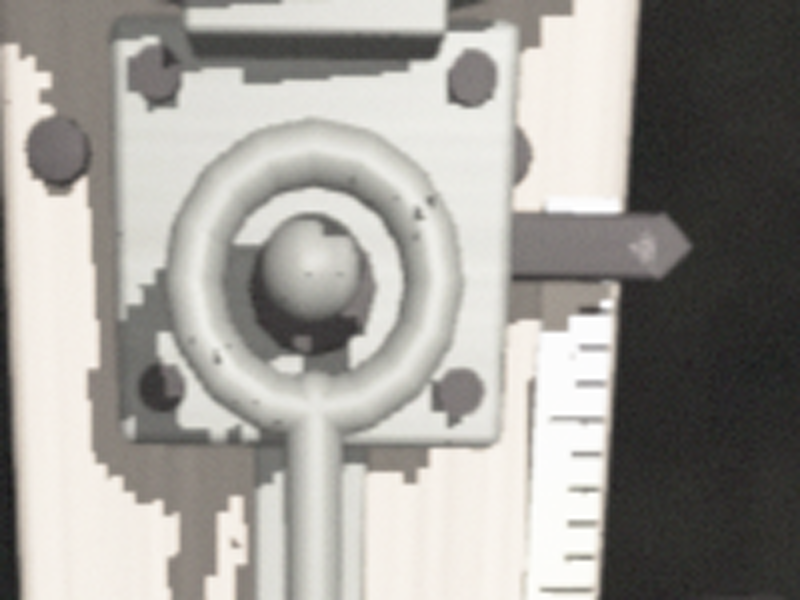

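```bash
python3 rel.py w8.npz 278 67 .0805
```

```text
ball [ 0.6147 -0.0888  0.068 ] eye [ 0.6127 -0.089   0.0805]
```

Eye and stud agree to 2 mm. I'll go down about 26 mm, with x +2 mm.

Emit:
{"fn": "apply_moves", "kwargs": {
  "plan": [
    [[0,0.06,0,-0.25,0,-0.002,0],[0,0.02,0,-0.3,0,0,0],[0,0,0,0,0,0,0]]
  ]
}}

```text
time_s: 11.17
tcp_pos: [0.5228, -0.0858, 0.0372]
ee_rot: [[0.999, -0.033, 0.001], [-0.033, -0.999, 0.001], [0.001, -0.001, -1.0]]
wrist_force: [-0.3, -0.4, -1.3]
gripper_width: 0.208
```

Emit:
{"fn": "apply_moves", "kwargs": {
  "plan": [
    [[0,0,0,-0.25,0,0,0],[0,0,0,-0.22,0,0,0],[0,0,0,0,0,0,0],[0,0,0,0,0,0,0],[0,0,0,0,0,0,0]]
  ]
}}

```text
time_s: 11.58
tcp_pos: [0.5225, -0.0859, 0.0234]
ee_rot: [[0.999, -0.033, -0.001], [-0.033, -0.999, 0.001], [-0.001, -0.001, -1.0]]
wrist_force: [-0.2, -0.3, -0.7]
gripper_width: 0.205
```

```bash
python3 look.py w9 ; python3 -c "
import cv2
a=cv2.imread('pics/w9.png');cv2.imwrite('pics/w9c.png',cv2.resize(a[0:150,200:400],(800,600),interpolation=cv2.INTER_CUBIC))"
```

```text
11.5833 [ 0.5225 -0.0859  0.0234] [ 0.9995 -0.0329 -0.0006] [-0.0006  0.0005 -1.    ] [-0.1862 -0.2759 -0.725 ] 0.20468548392935706
```

View pics/w9c.png

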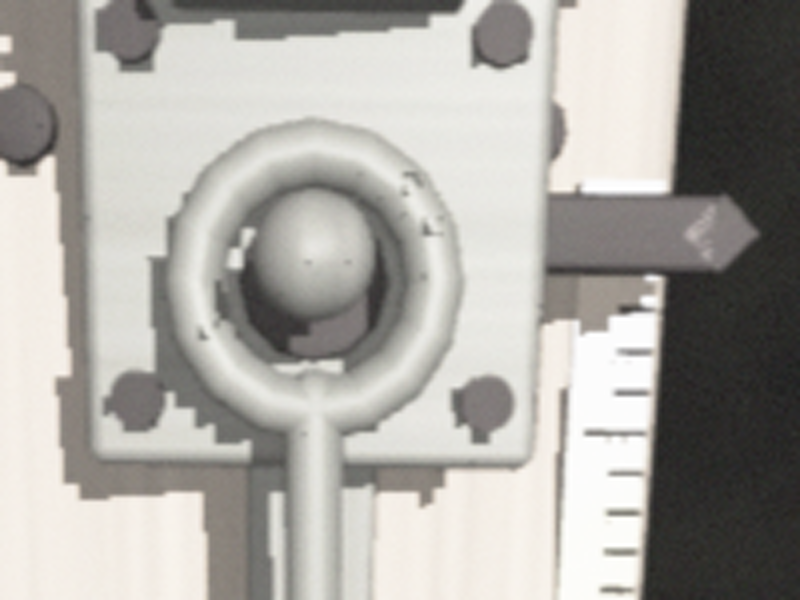

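Emit:
{"fn": "apply_moves", "kwargs": {
  "plan": [
    [[0,-0.1,0.003,0,0,0,0],[0,-0.12,0.004,0,0,0,0],[0,-0.12,0.004,0,0,0,0],[0,-0.15,0.005,0,0,0,0],[0,-0.15,0.005,0,0,0,0],[0,-0.15,0.005,0,0,0,0],[0,-0.15,0.005,0,0,0,0],[0,-0.15,0.005,0,0,0,0],[0,-0.15,0.005,0,0,0,0],[0,0,0,0,0,0,0]]
  ]
}}

```text
time_s: 12.47
tcp_pos: [0.4968, -0.0842, 0.0261]
ee_rot: [[0.999, -0.031, 0.018], [-0.031, -1.0, 0.001], [0.018, -0.002, -1.0]]
wrist_force: [4.7, -0.8, -3.8]
gripper_width: 0.203
```

```bash
python3 look.py w10
```

```text
12.4667 [ 0.4968 -0.0842  0.0261] [ 0.9993 -0.0314  0.018 ] [ 0.018   0.0014 -0.9998] [ 4.6545 -0.8366 -3.7615] 0.20296750211664583
```

View pics/w10.png

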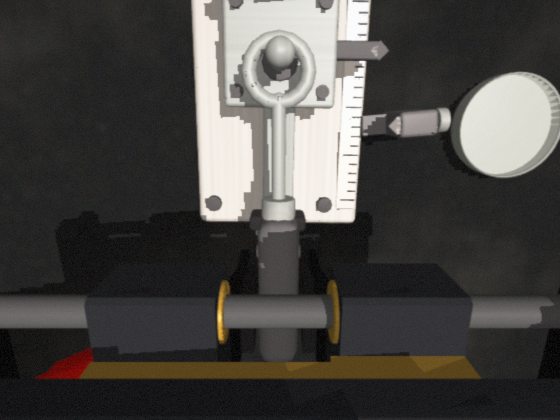

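Emit:
{"fn": "apply_moves", "kwargs": {
  "plan": [
    [[0,-0.08,0.002,-0.08,0,0.009,0],[0,-0.12,0.004,-0.06,0,0.009,0],[0,-0.12,0.004,-0.02,0,0.003,0],[0,-0.12,0.004,-0.02,0,0.003,0],[0,-0.08,0.003,-0.02,0,0.003,0],[0,0,0,0,0,0,0]]
  ]
}}

```text
time_s: 13.02
tcp_pos: [0.4942, -0.0839, 0.0256]
ee_rot: [[1.0, -0.03, 0.011], [-0.03, -1.0, 0.001], [0.011, -0.001, -1.0]]
wrist_force: [4.9, -2.1, -3.0]
gripper_width: 0.207
```

```bash
python3 look.py w11;  python3 -c "
import cv2
a=cv2.imread('pics/w11.png');cv2.imwrite('pics/w11c.png',cv2.resize(a[0:150,220:420],(800,600),interpolation=cv2.INTER_CUBIC))"
```

```text
13.0167 [ 0.4942 -0.0839  0.0256] [ 0.9995 -0.0295  0.0106] [ 0.0107  0.0012 -0.9999] [ 4.9161 -2.0907 -3.0103] 0.20711929009662303
```

View pics/w11c.png

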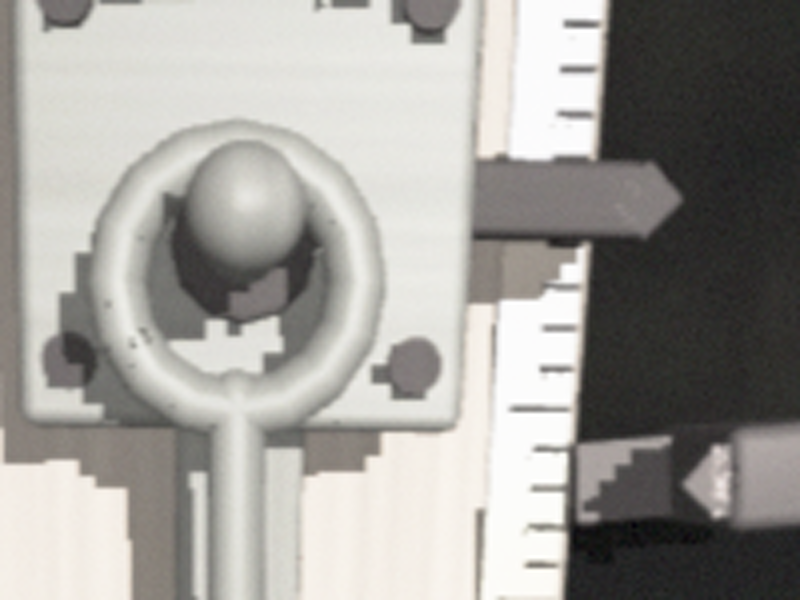

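```bash
cat > gap.py <<'E'
import sys
from h import *
np.set_printoptions(precision=4,suppress=True)
p=dict(np.load(sys.argv[1])); a=list(map(float,sys.argv[2:6]))
q=planez(p,a[0],a[1],.0345);c=planez(p,a[2],a[3],.0345)
yaw=np.radians(-1.9);print(q,c,'along',(q-c)@[np.cos(yaw),np.sin(yaw),0])
E
python3 gap.py w11.npz 390.7 50 390 121; python3 -c "
from station import sense;s=sense();print(s['tcp_pos'],s['time_s'],s['wrist_force'])"
```

```text
[ 0.5945 -0.1368  0.0345] [ 0.5637 -0.1382  0.0345] along 0.030724344460241103
[ 0.49435514 -0.08383215  0.02561102] 13.0667 [ 5.09976006 -1.12301822 -2.27250314]
```

Emit:
{"fn": "apply_moves", "kwargs": {
  "plan": [
    [[0,-0.2,0.006,-0.02,0,0.01,0],[0,-0.25,0.008,-0.02,0,0.006,0],[0,-0.25,0.008,-0.02,0,0.006,0],[0,-0.25,0.008,-0.02,0,0.006,0]]
  ]
}}

```text
time_s: 13.4
tcp_pos: [0.4793, -0.0831, 0.0263]
ee_rot: [[1.0, -0.028, -0.001], [-0.028, -1.0, 0.001], [-0.001, -0.001, -1.0]]
wrist_force: [6.3, -2.2, -1.4]
gripper_width: 0.205
```

Emit:
{"fn": "apply_moves", "kwargs": {
  "plan": [
    [[0,-0.25,0.008,-0.05,0,0,0],[0,-0.25,0.008,-0.05,0,0.004,0],[0,-0.22,0.007,-0.05,0,0.004,0]]
  ]
}}

```text
time_s: 13.65
tcp_pos: [0.4692, -0.0825, 0.0253]
ee_rot: [[1.0, -0.027, 0.007], [-0.027, -1.0, 0.001], [0.007, -0.001, -1.0]]
wrist_force: [7.3, -3.3, 0.1]
gripper_width: 0.207
```

```bash
python3 look.py w12;  python3 -c "
import cv2
a=cv2.imread('pics/w12.png');cv2.imwrite('pics/w12c.png',cv2.resize(a[0:150,220:420],(800,600),interpolation=cv2.INTER_CUBIC))
from station import sense;s=sense();print(s['tcp_pos'],s['time_s'],s['wrist_force'])"
```

```text
13.65 [ 0.4692 -0.0825  0.0253] [ 0.9996 -0.0273  0.0071] [ 0.0071  0.0011 -1.    ] [ 7.3472 -3.331   0.1161] 0.20725623350416847
[ 0.46845481 -0.08252707  0.02526602] 13.7 [ 5.87432259 -3.35405356  0.42483936]
```

View pics/w12c.png

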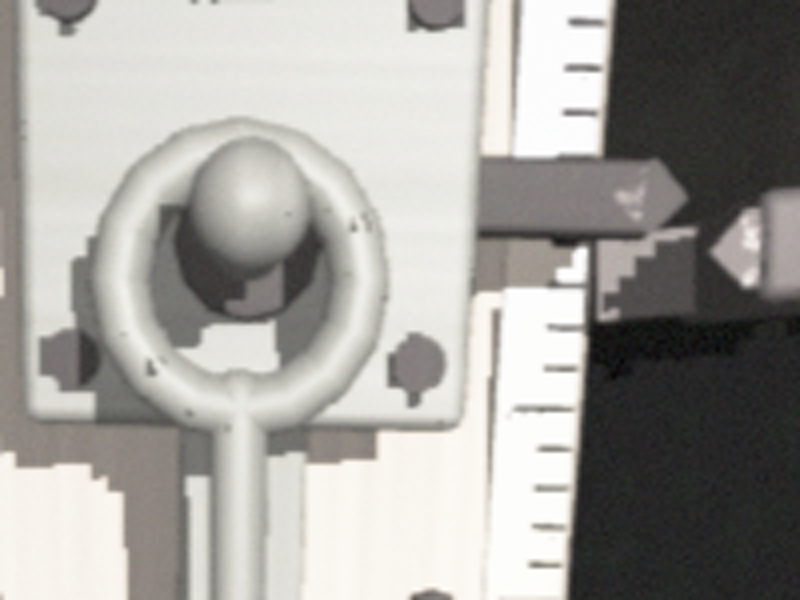

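```bash
python3 gap.py w12.npz 392 49.3 397.5 62.3
```

```text
[ 0.5698 -0.1356  0.0345] [ 0.5643 -0.1384  0.0345] along 0.0053547532240746576
```

Emit:
{"fn": "apply_moves", "kwargs": {
  "plan": [
    [[0,-0.2,-0.04,0,0,0.004,0],[0,-0.2,-0.03,0,0,0.003,0]]
  ]
}}

```text
time_s: 13.87
tcp_pos: [0.464, -0.0836, 0.0267]
ee_rot: [[1.0, -0.025, 0.01], [-0.025, -1.0, 0.002], [0.01, -0.002, -1.0]]
wrist_force: [6.5, 0.7, -5.2]
gripper_width: 0.2
```

Emit:
{"fn": "apply_moves", "kwargs": {
  "plan": [
    [[0,-0.1,-0.01,-0.05,0,0.008,0]]
  ]
}}

```text
time_s: 13.95
tcp_pos: [0.4637, -0.0835, 0.0262]
ee_rot: [[1.0, -0.024, 0.007], [-0.024, -1.0, 0.002], [0.007, -0.003, -1.0]]
wrist_force: [6.6, -0.9, -0.3]
gripper_width: 0.21
```

```bash
python3 look.py w13;  python3 -c "
import cv2
a=cv2.imread('pics/w13.png');cv2.imwrite('pics/w13c.png',cv2.resize(a[0:150,220:420],(800,600),interpolation=cv2.INTER_CUBIC))
from station import sense,capture
for i in range(4):
  s=sense();print(s['tcp_pos'],s['time_s'],s['wrist_force'],s['ee_rot'][2,0]);capture('top')"
```

```text
13.95 [ 0.4637 -0.0835  0.0262] [ 0.9997 -0.024   0.0069] [ 0.007   0.0025 -1.    ] [ 6.5741 -0.8627 -0.2807] 0.20975281498947565
[ 0.46444885 -0.08343722  0.02627496] 14.0 [ 7.52438421 -0.69033233 -1.62090011] 0.0076471742111076085
[ 0.46465583 -0.08344551  0.02635629] 14.05 [ 7.50414408 -1.29896083 -1.80880547] 0.007973556181463679
[ 0.46466911 -0.08344497  0.02635624] 14.1 [ 7.12925335 -0.20689413 -2.31888789] 0.007960616027521778
[ 0.46465437 -0.08344597  0.02633061] 14.15 [ 7.04569434 -1.14206657 -2.91059184] 0.007898405825167017
```

View pics/w13c.png

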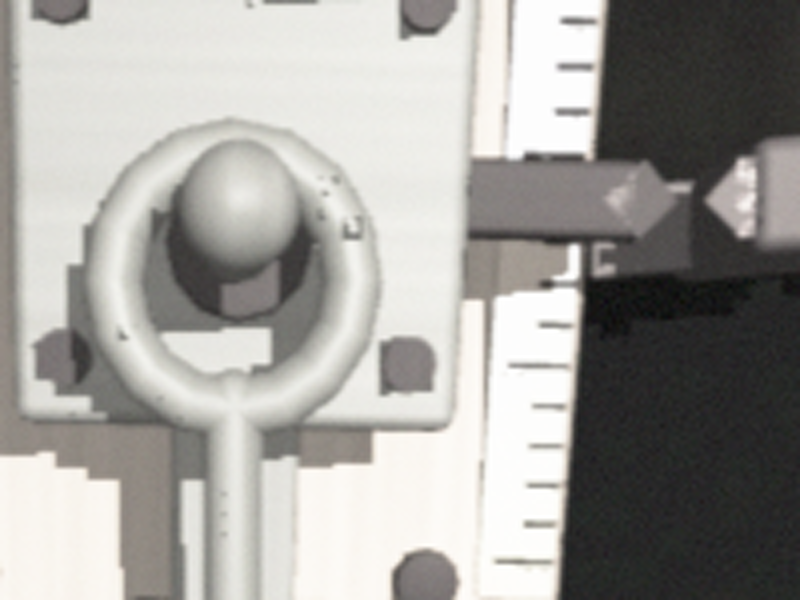

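Emit:
{"fn": "apply_moves", "kwargs": {
  "plan": [
    [[0,-0.12,-0.005,-0.04,0,0.005,0]]
  ]
}}

```text
time_s: 14.28
tcp_pos: [0.4647, -0.0832, 0.0262]
ee_rot: [[1.0, -0.023, 0.009], [-0.023, -1.0, 0.003], [0.009, -0.003, -1.0]]
wrist_force: [6.4, -1.9, -2.8]
gripper_width: 0.202
```

```bash
python3 -c "
from station import sense,capture
for i in range(6):
  s=sense();print(s['tcp_pos'],s['time_s'],s['wrist_force'],s['ee_rot'][2,0]);capture('top')"
python3 look.py w14;  python3 -c "
import cv2
a=cv2.imread('pics/w14.png');cv2.imwrite('pics/w14c.png',cv2.resize(a[0:150,220:420],(800,600),interpolation=cv2.INTER_CUBIC))"
```

```text
[ 0.46468496 -0.08320668  0.02621197] 14.2833 [ 6.39289888 -1.89567535 -2.84087818] 0.008582732518780575
[ 0.46468996 -0.08325402  0.02621434] 14.3333 [ 7.18170844 -1.78367516 -2.60191187] 0.008703447144565772
[ 0.46467037 -0.08325263  0.02620156] 14.3833 [ 6.60878481 -0.93642806 -2.51912381] 0.008608114972844737
[ 0.46467048 -0.0832749   0.02621622] 14.4333 [ 7.01990432 -1.01824211 -2.85539854] 0.008626206730727925
[ 0.46465032 -0.0832732   0.02619585] 14.4833 [ 7.53958384 -2.00268861 -2.24463747] 0.008537658282094162
[ 0.46468651 -0.08329294  0.02622397] 14.5333 [ 6.73501331 -0.29665691 -2.23875482] 0.008636347733926367
14.5833 [ 0.4647 -0.0833  0.0262] [ 0.9997 -0.0231  0.0086] [ 0.0086  0.0026 -1.    ] [ 8.5025 -1.1421 -1.9234] 0.20106425849864581
```

View pics/w14c.png

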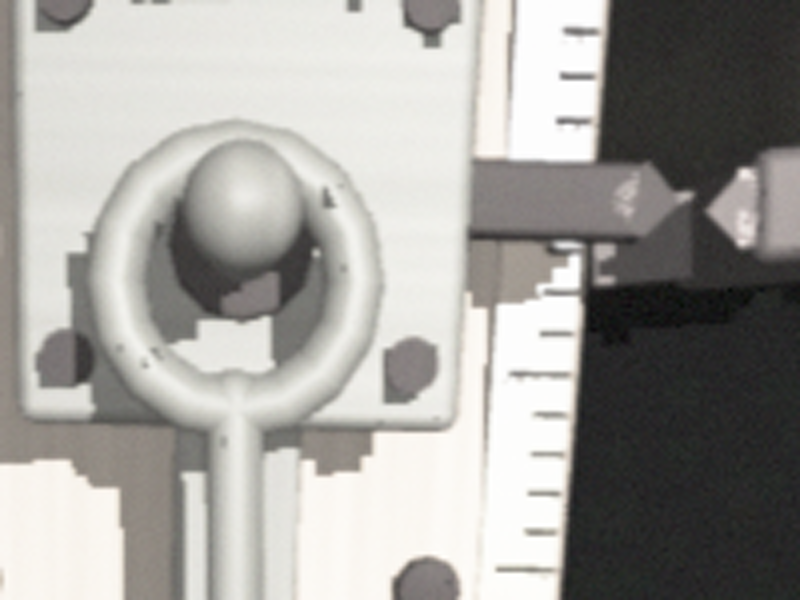

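Emit:
{"fn": "apply_moves", "kwargs": {
  "plan": [
    [[0,-0.17,-0.01,-0.04,0,0.005,0]]
  ]
}}

```text
time_s: 14.72
tcp_pos: [0.4639, -0.0832, 0.0262]
ee_rot: [[1.0, -0.022, 0.01], [-0.022, -1.0, 0.003], [0.01, -0.003, -1.0]]
wrist_force: [7.7, -2.1, -2.5]
gripper_width: 0.2
```

```bash
python3 -c "
from station import sense,capture
for i in range(6):
  s=sense();print(s['tcp_pos'],s['time_s'],s['wrist_force'],s['ee_rot'][2,0]);p=capture('scene')
import cv2
cv2.imwrite('pics/s15c.png',cv2.resize(p['pixels'][190:310,260:420,::-1],(800,600),interpolation=cv2.INTER_CUBIC))"
python3 look.py w15;  python3 -c "
import cv2
a=cv2.imread('pics/w15.png');cv2.imwrite('pics/w15c.png',cv2.resize(a[0:150,220:420],(800,600),interpolation=cv2.INTER_CUBIC))"
```

```text
[ 0.46394097 -0.08322035  0.02617266] 14.7167 [ 7.66670334 -2.14397057 -2.46481264] 0.010097069635007082
[ 0.46344159 -0.08325596  0.02610996] 14.7667 [ 7.78150257 -2.23497207 -2.15145437] 0.009605570458613499
[ 0.4634445  -0.0832716   0.02611938] 14.8167 [ 7.10852302 -2.19634413 -2.25221266] 0.009473787399061035
[ 0.46341918 -0.08328359  0.02610916] 14.8667 [ 7.49476099 -1.98265735 -2.51924134] 0.009330421455502171
[ 0.46345956 -0.08324506  0.02613449] 14.9167 [ 7.23332419 -2.09780725 -2.13169577] 0.009364380823154116
[ 0.46343843 -0.08328084  0.0261185 ] 14.9667 [ 7.33555028 -2.95911486 -2.66745365] 0.009309398764661043
15.0167 [ 0.4635 -0.0833  0.0261] [ 0.9997 -0.0223  0.0093] [ 0.0094  0.0029 -1.    ] [ 6.3707 -1.7508 -2.3818] 0.20171975197629236
```

View pics/w15c.png

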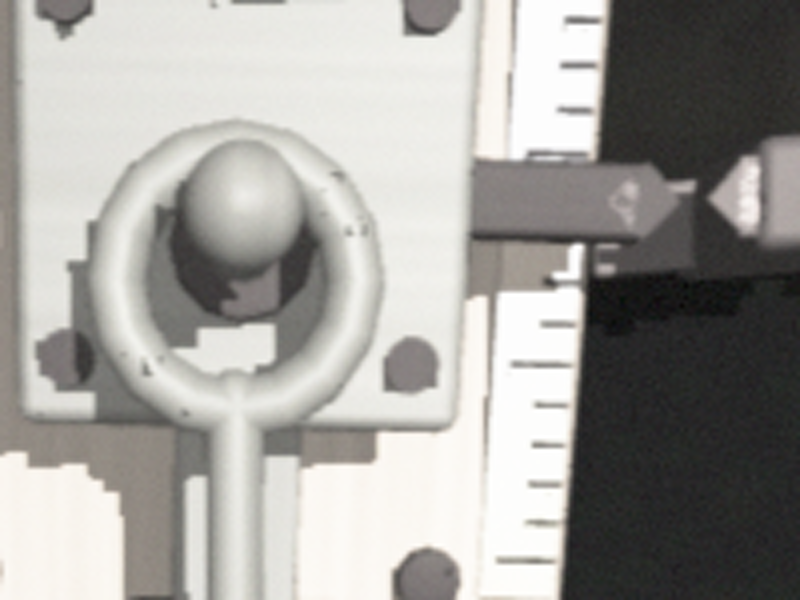

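View pics/s15c.png

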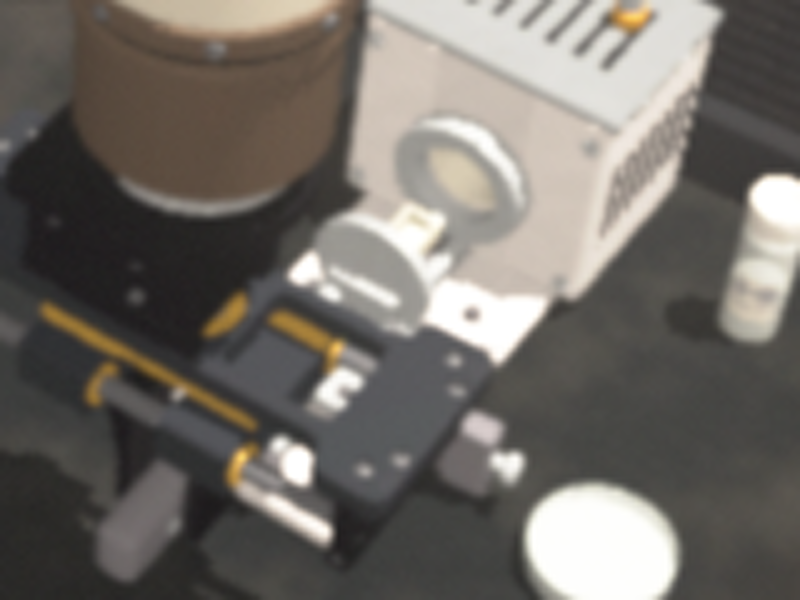

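The tips are level: pointer at (391,49.5), clip tip at (397,49). The pull is steady at about 7 N and the pose is stable, so I'm handing in.

```bash
python3 -c "
from station import finish_job,sense
print(finish_job());s=sense();print(s['time_s'],s['tcp_pos'],s['wrist_force'],s['gripper_width'])"
```

```text
the job is handed in; nothing more can be done
None
the job is handed in; nothing more can be done
```

I picked up the grey draw rod by its grip, dropped its eye over the ball stud, and drew the carriage about 55 mm to the index clip. I handed the job in at about 15 s, still holding the rod. No verdict was reported.

**Last checks before handing in:**
- **Alignment:** in the wrist picture the pointer and clip tips were level along the rail, to within about 0.5 mm.
- **Holding:** the arm pose was steady to within 0.1 mm over the last 0.2 s, with about 7 N of pull. The grip opening read 17.5 mm on the 18 mm grip.
- **Heights:** the eye sat below the ball, about 3 mm above the stud point, with the grip at about z = 0.055.
- **Surroundings:** the dish and white-cap vial looked unmoved in the last scene picture. The arm hid the blue-cap vial there, so I did not recheck it after the draw. The hand stayed well clear of the carriage, and I left the red look-alike alone.

**What disagreed or failed:**
- **Fingertip position:** the depth images put the fingertips about 21 mm behind the reported TCP, where the text says 8 mm ahead. My first grasp therefore closed on air just above the grip without disturbing the rod. I went about 29 mm lower and the second grasp held.
- **Arm lag:** with the spring pulling, the arm lagged its commands by about 3 mm, so I set the final position from pictures taken after it had settled.
- **Side and vertical force:** the wrist force while holding also had about 2 N sideways and 2.5 N vertically.

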